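# Release the latched key on the bench power box

## Robot

A 6-joint arm with a two-finger parallel gripper is mounted at the origin on a cart in front of the work surface, level with it; the furniture and walls round the work are solid. World frame = base frame: x ahead of the robot, y to its left, z up, the work surface at z = 0. Lengths are in m, angles in rad, forces in N, time in s.
With the tool pointing down it reaches from about 0.425 to 0.95 m from the base axis. Payload 3.5 kg.
Tool frame: the origin (TCP) lies at the very end of the fingers, on their centre line; the grasp point (between the pads) lies 19 mm behind it; z points along the fingers, y is the line along which they close (so a half turn about z gives the same grasp; the last joint's range is limited). The gripper opens to 85 mm and grips with 20 to 120 N. Pads are 22 mm wide; open, the fingers measure 114 mm over their backs; the gripper's body (76 mm by 85 mm) begins 54 mm behind the grasp point. The pads swing forward as they close: fully open they stand 13 mm farther back than shut.
Start: joints at [-1.373, 0.286, 1.577, -0, 1.279, -0.15], TCP at [0.23, -0.635, 0.231] pointing down, gripper open.
Joint ranges: [-2.77, 2.77], [-0.9, 2.22], [0.21, 2.48], [-1.53, 4.67], [0.24, 2.81], [-2.84, 2.84]. Speed limits (rad/s): [2.79, 2.79, 3.14, 3.14, 3.14, 3.14].

## Interface

Orientations are given as a unit quaternion [x, y, z, w].
In Python, from plant import ctrl gives the robot as it stands.
- The arm moves only by the tool carry_out, never from a script. Its argument "deltas" is one flat list of numbers, 6 for each row, row after row: the shift along the tool's x, y, z in m, then the turn, a rotation vector about the tool's x, y, z in rad. A call has 1 to 5 rows; each row is the pose to reach, as a shift and turn from the pose commanded when the call began, along the tool's axes at that moment; what a row does not reach only later rows make up. A row lasts 1/8 s, in which the tool goes at most 62.5 mm and 10.7 degrees, less where a joint would pass 70% of its speed; a pose out of reach is approached as far as the arm can. A call with a gripper value outside its range is refused whole. "grip" is the opening in per cent of the stroke, from 0 (shut) to 100 (fully open), set as the call begins (left out, the last holds). The fingers move at their own pace and stop on an object; "grip_force" is the grip in N (left out, the last holds). Time passes only in rows, so rows that repeat a pose let the fingers close. It gives the time, the measured TCP pose, the force, the opening and the grip force at its end, in the units of the state.
- ctrl.get_state(): the state, without advancing time (a new reading comes with each control period).
- ctrl.read_camera(name): name is "side" or "top"; returns (picture, depth): 480x640x3 uint8, red, green, blue; 480x640 float32, m along the optical axis (not along the pixel's ray), 0 where there is no reading.
- ctrl.camera_model(name): a dict with "intrinsics" (3x3 intrinsics, pixels), "k1" (the pictures are not rectified: a ray, as slopes to the right and down, at radius r is drawn at 1 + k1 r^2 times it, then the intrinsics apply), "extrinsics" (4x4, takes a point from world to camera coordinates). Camera axes: x right, y down, z forward; pixel columns grow to the right and rows downward; lengths in m; the calibration is good to about 2 mm. A picture is of the moment at which its call begins. camera_model takes no time and is no camera call.
- ctrl.sign_off(): hands the job in; it is judged then, once.
Trained networks look in the newest picture that a camera, given by its name, has taken for a name from the list of things; names that differ only in an ending like _2 or _b are one class to them, and where a whole thing is asked for, a point or a joint stands for the part that bears it (a point fixed in the world has none). Each returns a list of dicts, best first, with "score" (0 to 1); they miss things now and then, are a little off and sometimes report something else, mostly with a low value. They report only what shows in the picture. A call takes as long as a camera call.
- ctrl.find_in(camera, query): "uv" ([column, row] in pixels, amid what is visible of it).
The state is a dict: "time": time; "qpos": joint angles; "dq": joint speeds; "joint_efforts": joint torques, N m; "eef_pos": TCP position; "tcp_rot": TCP orientation; "contact_force": force on the tool from outside, world axes, zero at the start; "wrist_torque": the same for the moment, N m; "opening": opening from 0.0 (shut) to 1.0 (fully open); "finger_force": force on a finger pad.
Only numpy, scipy, OpenCV 4.12 (cv2) and the standard library are available. Lean on these libraries where they do the work, as an engineer would, in place of code of your own. Each camera call takes 0.05 s, during which the arm holds its last target. There are 200 camera calls.

## Task

One of the four identical white keys on the blue power box is latched down, so its socket is still on and the red flag stands up. Find that key (a light tap tells it from the others) and press it with the fingertips, firmly, until it unlatches, then let go so that it springs up and the red flag drops. Do not push any other key all the way down, do not hit the box hard, and leave the tin and the two wooden spools alone.

Things in the scene. Friction and masses are not known exactly. Their poses are not given: they have to be found in the camera images.
- power_box: blue power box, 96 (its x) x 204 (its y) x 55 mm, screwed to the bench; origin at the centre of its underside, z up, x toward the row of sockets, y along the row of keys. On its top, 18 mm to the -x side of the middle line, four identical white keys stand in a row along y, each cap 30 (x) x 34 (y) mm in a 4 mm high black frame; an up key stands 16 mm above the box top
- slot_1 (a point): point fixed to the box (it does not move with the key): middle of the top of key 1 when that key is up, 71 mm above the bench. Keys are counted from the box's +y end (slot_1) to its -y end (slot_4), 48 mm apart. All keys move straight down, 11 mm at most
- slot_2 (a point): point fixed to the box (it does not move with the key): middle of the top of key 2 when that key is up, 71 mm above the bench. A key that is up is springy: 2.5 N starts it, plus 0.5 N per mm (4 N: 3 mm). It may be tapped freely, but 7 mm down (6 N) it meets an interlock bar (2.5 N more), and pushing on drives the bar and counts as switching that key on
- slot_3 (a point): point fixed to the box (it does not move with the key): middle of the top of key 3 when that key is up, 71 mm above the bench. The latched key stands 5 mm lower than the others and does not give until about 5 N. Pressed on down (7 to 8 N), it unlatches 10 mm or more below the height of an up key; let go, it springs up level with the others
- slot_4 (a point): point fixed to the box (it does not move with the key): middle of the top of key 4 when that key is up, 71 mm above the bench. Which of the four keys is latched changes from run to run
- red_flag (a joint): small red flag, 8 mm wide, in the box top behind the middle of the key row (26 mm to the +x side, y = 0); its height above home in m: 2 mm for each mm that the latched key is down, so 0.010 while latched, 0.020 or more when it is pressed far enough to unlatch, 0 when that key is up. The other keys do not move it
- yellow_pin (a joint): yellow pin 8 mm across among the sockets (26 mm to the +x side, y = +48 mm), 8 mm proud of the box top; value in m that the interlock bar under the keys has been pushed down: 0 at home; it sinks when an up key is pushed more than 7 mm down
- nail_tin: grey open tin of nails, 66 mm across, 75 mm high, loose beside the box's right (-y) end; origin at the centre of its underside; bystander
- pale_spool: pale turned wooden spool, 42 mm across, 70 mm high, loose behind the sockets (+x side of the box); origin at the centre of its underside; bystander
- dark_spool: dark brown turned wooden spool, 38 mm across, 55 mm high, loose behind the box's right end; origin at the centre of its underside; bystander

How it is judged:
On the way:
1. the latched key is pressed on down with the fingers (red flag above 16 mm) (value of joint red_flag above 0.016 m and contact force between the fingers and anything else above 1 N), for 0.02 s.
At the end, for the whole second after the job is handed in: the red flag is within 3 mm of home (the latched key is up again), the yellow pin has not sunk by 1.5 mm, and the tin and the two spools are within 20 mm of where they stood (value of joint red_flag below 0.003 m and value of joint yellow_pin below 0.0015 m and distance of each of nail_tin, pale_spool, dark_spool from where it was at the start of the episode below 0.02 m); the robot touches nothing.
It fails at once if another key was pushed all the way down (yellow pin sunk by 1.5 mm or more) (value of joint yellow_pin above 0.0015 m).
It fails at once if the gripper hit or pressed something harder than 40 N (contact force between any of the fingers, the arm and anything else above 40 N).
It fails at once if the tin or a spool was lifted or shifted by more than 20 mm (distance of any of nail_tin, pale_spool, dark_spool from where it was at the start of the episode above 0.02 m).
It also fails if it takes over 45 s, if anything falls off the work surface, if the arm or the gripper's body presses on something with over 40 N, if the wrist force passes 120 N, or if a joint passes its speed limit or range.

## Working session

There is one attempt and no reset: what is moved stays moved. The work goes in short steps, Python scripts to look and compute and a tool call to move; the robot and the scene stay as the last step left them, time stands still between calls to the robot, and variables do not carry over. Pictures are saved under pics/ and viewed, at most 10 in all, crops included, and the job is handed in when it is done.

Besides the shell and the picture viewer there is one more tool, called after "Emit:" as name(argument=value, ...) on one line, values as JSON. carry_out: Moves the arm, as the interface text tells. Its arguments: {"type":"object","properties":{"deltas":{"type":"array"},"grip":{"type":"number"},"grip_force":{"type":"number"}},"required":["deltas"]}

```bash
mkdir -p pics; cat > h.py <<'E'
import numpy as np, cv2
from plant import ctrl
def world(cam,uv,d=None,z=None):
    m=ctrl.camera_model(cam);K=np.array(m["intrinsics"]);T=np.array(m["extrinsics"])
    p=cv2.undistortPoints(np.array([[uv]],float),K,np.array([m["k1"],0,0,0,0]))[0,0] if False else None
    s=np.array([(uv[0]-K[0,2])/K[0,0],(uv[1]-K[1,2])/K[1,1]]);r=s.copy()
    for _ in range(20): r=s/(1+m["k1"]*(r@r))
    ray=np.array([r[0],r[1],1]);R=T[:3,:3];t=T[:3,3]
    c=-R.T@t;w=R.T@ray
    if d is None: d=(z-c[2])/w[2]
    return c+w*d
E
python3 - <<'E'
from h import *
for c in("top","side"):
    im,d=ctrl.read_camera(c); cv2.imwrite(f"pics/{c}1.png",im[:,:,::-1]); np.save(f"{c}1.npy",d)
    for q in("power_box","slot_1","red_flag","yellow_pin","nail_tin","pale_spool","dark_spool"):
        for r in ctrl.find_in(c,q)[:5]:
            u,v=r["uv"];dd=d[int(v),int(u)]
            print(c,q,round(r["score"],2),np.round([u,v]),np.round(world(c,(u,v),dd),3) if dd>0 else None)
print(ctrl.get_state())
E
```

```text
top power_box 0.85 [273. 253.] [ 0.635 -0.01   0.055]
top slot_1 0.93 [274. 254.] [ 0.633 -0.011  0.055]
top red_flag 0.31 [238. 211.] [0.693 0.043 0.072]
top red_flag 0.28 [271. 257.] [ 0.629 -0.006  0.057]
top nail_tin 0.87 [361. 169.] [ 0.765 -0.136  0.057]
top pale_spool 0.67 [234. 212.] [0.692 0.048 0.07 ]
top dark_spool 0.9 [302. 167.] [ 0.767 -0.048  0.053]
top dark_spool 0.28 [361. 168.] [ 0.767 -0.137  0.055]
side power_box 0.64 [304. 248.] [ 0.635 -0.069  0.059]
side slot_1 0.58 [306. 250.] [ 0.637 -0.072  0.055]
side red_flag 0.2 [382. 267.] [ 0.755 -0.162  0.071]
side nail_tin 0.92 [385. 267.] [ 0.76  -0.164  0.072]
side pale_spool 0.76 [325. 212.] [0.691 0.03  0.062]
side dark_spool 0.68 [371. 237.] [ 0.764 -0.057  0.053]
{'time': 0.8, 'qpos': array([-1.37299824e+00,  2.86263694e-01,  1.57667088e+00,  1.89625384e-05,
        1.27859769e+00, -1.49989889e-01]), 'dq': array([ 0.00033334, -0.00017409,  0.00098776, -0.00152859, -0.0002876 ,
       -0.00153758]), 'joint_efforts': array([ 1.79890717e-04, -4.05918109e+01, -2.92923617e+01, -1.43054313e-04,
        4.11969013e-04,  3.39560614e-06]), 'eef_pos': array([ 0.23009142, -0.63457312,  0.23136489]), 'tcp_rot': array([9.84918974e-01, 1.73016221e-01, 9.79861341e-06, 2.99703647e-05]), 'contact_force': array([-0.08786152,  0.16421836,  0.21844579]), 'wrist_torque': array([-0.00174635, -0.00090759,  0.00107073]), 'finger_force': 0.0, 'opening': 1.0036555158049392}
```

```bash
python3 - <<'E'
from h import *
a=cv2.imread("pics/top1.png")[130:350,160:440]; cv2.imwrite("pics/topc.png",cv2.resize(a,(763,600),interpolation=cv2.INTER_CUBIC))
# fit box via depth: height map
d=np.load("top1.npy"); P=[];im=cv2.imread("pics/top1.png")
for v in range(130,350):
    for u in range(160,440):
        if d[v,u]>0:
            w=world("top",(u,v),d[v,u]); b,g,r=map(int,im[v,u])
            P.append([u,v,*w,b,g,r])
P=np.array(P);np.save("P.npy",P)
blue=(P[:,5]>P[:,7]+50)&(P[:,4]>.045)&(P[:,4]<.065)
Q=P[blue]; print(len(Q),Q[:,2:5].mean(0))
r=cv2.minAreaRect(Q[:,2:4].astype(np.float32)*1000);print(r)
white=(P[:,5:8].min(1)>150)&(P[:,4]>.058)&(P[:,4]<.085)
print(white.sum(),P[white][:,2:5].mean(0)); print(cv2.minAreaRect(P[white][:,2:4].astype(np.float32)*1000))
E
```

```text
Traceback (most recent call last):
  File "h.py", line 4, in world
    m=ctrl.camera_model(cam);K=np.array(m["intrinsics"]);T=np.array(m["extrinsics"])
ValueError: time passes only in moves, steps and waits
```

View pics/topc.png

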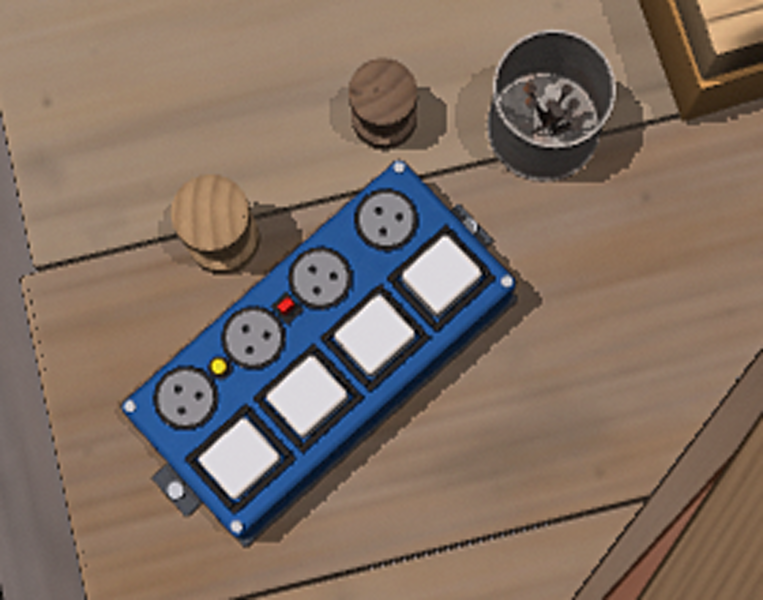

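View pics/side1.png

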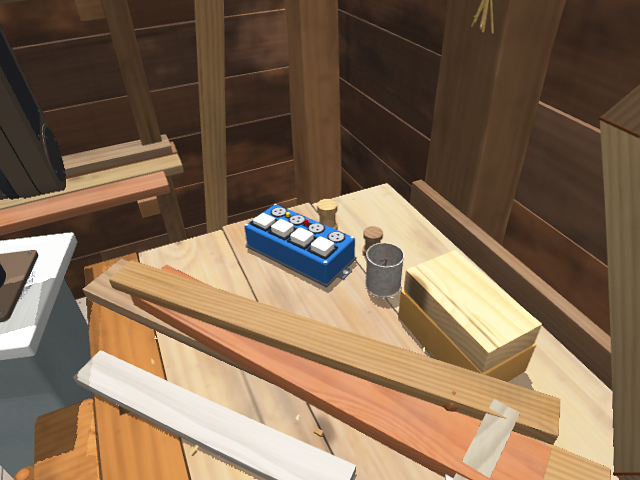

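The top crop shows four keys at about image pixels (247,298), (273,276), (298,253) and (323,230). The yellow pin is at the lower-left end, so key 1 is lower left. The side view shows planks near the robot.

```bash
sed -i '/if False else None/d; s/m=ctrl.camera_model(cam);/m=cm(cam);/' h.py; sed -i '2a import functools\n@functools.lru_cache\ndef cm(c): return ctrl.camera_model(c)' h.py
python3 - <<'E'
from h import *
d=np.load("top1.npy"); im=cv2.imread("pics/top1.png").astype(int)
P=np.array([[u,v,*world("top",(u,v),d[v,u]),*im[v,u]] for v in range(130,350) for u in range(160,440) if d[v,u]>0])
Q=P[(P[:,5]>P[:,7]+50)&(P[:,4]>.045)&(P[:,4]<.065)]
print(len(Q),Q[:,4].mean(),cv2.minAreaRect(Q[:,2:4].astype(np.float32)*1000))
W=P[:,5:8].min(1)>180
for k,(u,v) in enumerate([(247.3,298.1),(272.7,275.7),(297.6,253.3),(322.6,230.2)]):
    s=W&(np.hypot(P[:,0]-u,P[:,1]-v)<9); print(k+1,s.sum(),P[s][:,2:5].mean(0).round(4),np.median(P[s][:,4]).round(4))
for n,(u,v) in dict(yel=(240,264.7),red=(265,242)).items(): print(n,world("top",(u,v),z=.063))
# all heights overall
H=[(world("top",(u,v),d[v,u])) for v in range(0,480,4) for u in range(0,640,4) if d[v,u]>0]
H=np.array(H)
for x in np.arange(.1,1.1,.1): print(round(x,1),[ (lambda s: round(float(s.max()),2) if len(s) else '-')(H[(abs(H[:,0]-x)<.05)&(abs(H[:,1]-y)<.05)][:,2]) for y in np.arange(-.7,.5,.1)])
E
```

```text
3659 0.05519718037290278 ((631.1513061523438, -14.653945922851562), (95.23714447021484, 202.58709716796875), 43.42476272583008)
1 254 [0.5677 0.0249 0.0664] 0.0664
2 249 [ 0.6001 -0.0104  0.0712] 0.0713
3 251 [ 0.6329 -0.0452  0.0714] 0.0713
4 250 [ 0.6673 -0.0807  0.0714] 0.0714
yel [0.61592801 0.03752524 0.063     ]
red [0.6498401 0.002501  0.063    ]
0.1 ['-', '-', '-', '-', '-', '-', '-', '-', '-', '-', '-', '-']
0.2 [-0.61, '-', '-', '-', '-', '-', '-', '-', '-', -0.72, -0.77, -0.77]
0.3 ['-', '-', 0.0, 0.01, 0.02, 0.02, 0.08, 0.03, 0.0, -0.77, -0.77, -0.77]
0.4 ['-', 0.0, 0.02, 0.02, 0.02, 0.08, 0.08, 0.03, 0.0, -0.77, -0.77, -0.77]
0.5 ['-', 0.0, 0.02, 0.02, 0.08, 0.08, 0.06, 0.06, 0.01, -0.78, -0.77, -0.77]
0.6 ['-', 0.0, 0.02, 0.06, 0.08, 0.08, 0.07, 0.07, 0.06, 0.0, -0.77, -0.77]
0.7 ['-', 0.05, 0.06, 0.08, 0.08, 0.08, 0.08, 0.07, 0.07, 0.0, -0.77, -0.77]
0.8 ['-', 0.06, 0.09, 0.11, 0.11, 0.11, 0.08, 0.06, 0.01, 0.0, -0.78, -0.77]
0.9 ['-', 0.02, 0.08, 0.11, 0.12, 0.11, 0.05, 0.06, 0.06, 0.0, -0.78, -0.77]
1.0 ['-', 0.07, 0.19, 0.2, 0.06, 0.06, 0.06, 0.14, 0.18, 0.18, 0.02, 0.06]
```

Depth already says key 1 stands 5 mm lower (66.4 mm against about 71.3 mm), and its position fits the box pose. I'll move above it with the fingers shut.

Emit:
carry_out(deltas=[0.044,-0.041,0,0,0,0,0.088,-0.082,0,0,0,0,0.132,-0.123,0,0,0,0,0.176,-0.164,0,0,0,0,0.22,-0.205,0,0,0,0], grip=0, grip_force=20)

```text
time: 1.42
eef_pos: [0.3677, -0.3652, 0.2316]
tcp_rot: [0.985, 0.173, 0.0, 0.0]
contact_force: [1.2, 0.5, -0.2]
opening: -0.002
finger_force: 0.0
```

Emit:
carry_out(deltas=[0.044,-0.041,0,0,0,0,0.088,-0.082,0,0,0,0,0.132,-0.123,0,0,0,0,0.176,-0.164,0,0,0,0,0.22,-0.205,0,0,0,0])

```text
time: 2.05
eef_pos: [0.5047, -0.0973, 0.2319]
tcp_rot: [0.985, 0.173, 0.001, 0.0]
contact_force: [1.4, 0.2, -0.2]
opening: 0.002
finger_force: 0.0
```

Emit:
carry_out(deltas=[0.035,-0.032,0,0,0,-0.14,0.07,-0.064,0,0,0,-0.28,0.103,-0.095,0,0,0,-0.408,0.103,-0.095,0.05,0,0,-0.408,0.103,-0.095,0.1,0,0,-0.408])

```text
time: 2.68
eef_pos: [0.5694, 0.0261, 0.1312]
tcp_rot: [0.929, 0.37, 0.001, 0.001]
contact_force: [0.4, 0.5, 0.3]
opening: -0.003
finger_force: 0.0
```

Emit:
carry_out(deltas=[0,0,0.03,0,0,0,0,0,0.05,0,0,0,0,0,0.057,0,0,0,0,0,0.057,0,0,0])

```text
time: 3.18
eef_pos: [0.569, 0.0251, 0.075]
tcp_rot: [0.929, 0.369, 0.0, 0.0]
contact_force: [-0.2, -0.5, -0.5]
opening: 0.001
finger_force: 0.0
```

Emit:
carry_out(deltas=[0,0,0.002,0,0,0,0,0,0.004,0,0,0,0,0,0.004,0,0,0])

```text
time: 3.55
eef_pos: [0.5686, 0.0253, 0.0707]
tcp_rot: [0.929, 0.369, 0.0, 0.0]
contact_force: [-0.0, -0.5, -0.5]
opening: 0.003
finger_force: 0.0
```

```bash
python3 - <<'E'
from h import *
s=ctrl.get_state();print(s["eef_pos"],s["contact_force"])
for c in ("side","top"):
    im,d=ctrl.read_camera(c); im=im[190:310,220:380] if c=="side" else im[130:350,160:440]
    cv2.imwrite(f"pics/{c}2.png",cv2.resize(im[:,:,::-1],None,fx=2.7,fy=2.7,interpolation=cv2.INTER_CUBIC))
E
```

```text
[0.56862272 0.02525578 0.07068261] [-0.0347827  -0.50698998 -0.47974799]
```

View pics/side2.png

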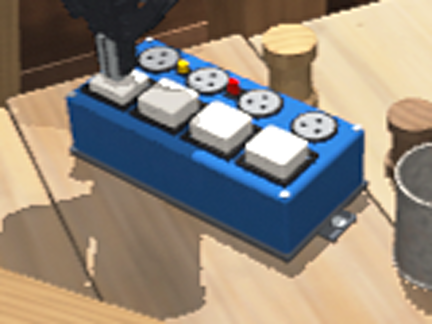

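The side crop shows the shut fingertips over key 1 at about (118,80), with the neighbouring keys clear. There is no contact at 70.7 mm, so I'll step down for the tap.

Emit:
carry_out(deltas=[0,0,0.002,0,0,0,0,0,0.003,0,0,0,0,0,0.004,0,0,0,0,0,0.005,0,0,0,0,0,0.005,0,0,0])

```text
time: 4.28
eef_pos: [0.5684, 0.0253, 0.0659]
tcp_rot: [0.929, 0.369, -0.0, -0.0]
contact_force: [-2.6, 0.2, 4.9]
opening: -0.004
finger_force: 2.5
```

Both readings fit, since an up key would also give about 5 N here. Backing off 2 mm tells them apart.

Emit:
carry_out(deltas=[0,0,-0.002,0,0,0,0,0,-0.002,0,0,0])

```text
time: 4.53
eef_pos: [0.5685, 0.0253, 0.0671]
tcp_rot: [0.929, 0.369, 0.0, 0.0]
contact_force: [-0.7, 0.1, 0.2]
opening: -0.006
finger_force: 0.0
```

There is no force at 67.1 mm, so key 1 is the latched one. Now the firm press.

Emit:
carry_out(deltas=[0,0,0.002,0,0,0,0,0,0.004,0,0,0,0,0,0.0055,0,0,0,0,0,0.0065,0,0,0,0,0,0.0065,0,0,0])

```text
time: 5.15
eef_pos: [0.5687, 0.0252, 0.0618]
tcp_rot: [0.929, 0.369, -0.0, 0.0]
contact_force: [-3.1, 0.7, 6.9]
opening: 0.002
finger_force: 3.5
```

Emit:
carry_out(deltas=[0,0,0.001,0,0,0,0,0,0.0015,0,0,0,0,0,0.0015,0,0,0])

```text
time: 5.52
eef_pos: [0.5687, 0.0252, 0.0604]
tcp_rot: [0.929, 0.369, -0.0, 0.0]
contact_force: [-3.7, -0.2, 8.6]
opening: 0.003
finger_force: 3.8
```

Emit:
carry_out(deltas=[0,0,0.0005,0,0,0,0,0,0.001,0,0,0,0,0,0.001,0,0,0])

```text
time: 5.9
eef_pos: [0.5687, 0.0252, 0.06]
tcp_rot: [0.929, 0.369, -0.0, -0.0]
contact_force: [-4.5, 0.0, 10.9]
opening: 0.002
finger_force: 5.2
```

The key is on its stop at 60.0 mm with 10.9 N. Next I release straight up and rise clear.

Emit:
carry_out(deltas=[0,0,-0.004,0,0,0,0,0,-0.015,0,0,0,0,0,-0.05,0,0,0,0,0,-0.1,0,0,0,0,0,-0.15,0,0,0])

```text
time: 6.52
eef_pos: [0.5679, 0.0253, 0.2091]
tcp_rot: [0.929, 0.369, -0.001, -0.0]
contact_force: [0.9, -0.8, -0.2]
opening: -0.004
finger_force: 0.0
```

```bash
python3 - <<'E'
from h import *
for c in ("side","top"):
    im,d=ctrl.read_camera(c); 
    if c=="top":
        for u,v in [(247,298),(273,276),(298,253),(323,230)]:
            print(np.median([world(c,(i,j),d[j,i])[2] for i in range(u-5,u+6) for j in range(v-5,v+6) if d[j,i]>0]))
    im=im[190:310,220:380] if c=="side" else im
    cv2.imwrite(f"pics/{c}3.png",cv2.resize(im[:,:,::-1],None,fx=4,fy=4,interpolation=cv2.INTER_CUBIC) if c=="side" else im[:,:,::-1])
    for q in ("nail_tin","pale_spool","dark_spool"): print(c,q,[r["uv"] for r in ctrl.find_in(c,q)[:1]])
E
```

```text
side nail_tin []
side pale_spool [[325.1, 211.4]]
side dark_spool [[372.4, 234.2]]
0.5124581165590619
0.43634319790029186
0.0714296407785956
0.07125028966391145
top nail_tin [[358.7, 167.3]]
top pale_spool [[238.7, 204.8]]
top dark_spool [[300.9, 167.2]]
```

View pics/side3.png

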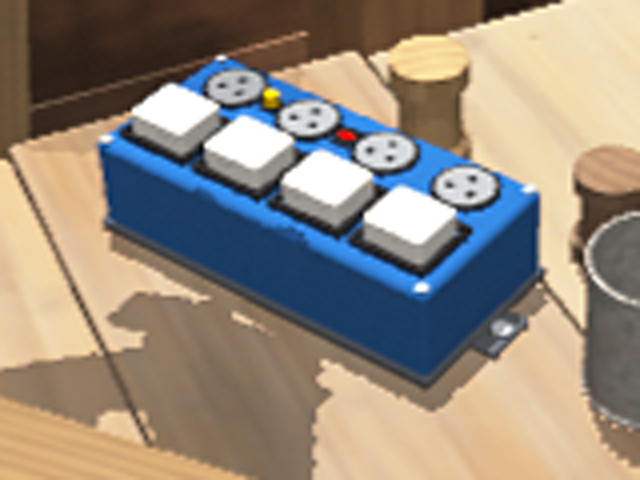

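The crop shows key 1 at (175,115) level with the others. The red flag at (345,134) is flush and the yellow pin at (271,97) is still proud.

```bash
python3 -c "
from plant import ctrl
print(ctrl.sign_off())"
```

```text
the job is handed in; nothing more can be done
None
```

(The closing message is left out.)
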